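# Swing the lamp in and trigger-clamp a glued drying-rack foot

### The arm

A 6-joint arm with a two-finger parallel gripper is mounted at the origin on the work surface. World frame = base frame: x ahead of the robot, y to its left, z up, the work surface at z = 0. Lengths are in mm, angles in rad, forces in N, time in s.
With the tool pointing down it reaches from about 350 to 850 mm from the base axis. Payload 8.1 kg.
Tool frame: the origin (TCP) lies on the centre line of the jaws, within the pads' length; the fingertips stand 17 mm ahead of it and the grasp point (between the pads) lies 2 mm behind it; z points along the fingers, y is the line along which they close (so a half turn about z gives the same grasp; the last joint's range is limited). The gripper opens to 93 mm and grips with 3 to 60 N. Pads are 15 mm wide; open, the fingers measure 128 mm over their backs; the gripper's body (75 mm by 188 mm) begins 65 mm behind the grasp point.
Start: joints at [-1.211, 0.13, 1.488, -0, 1.523, -0.085], TCP at [258.186, -541.614, 235.635] pointing down, gripper open.
Joint ranges: [-2.96, 2.96], [-0.89, 2.26], [0.02, 2.5], [-1.34, 4.48], [0, 2.73], [-2.66, 2.66]. Speed limits (rad/s): [2.39, 2.39, 2.79, 3.14, 3.14, 3.14].

### API

Orientations are given as a unit quaternion [w, x, y, z].
In Python, from station import bot gives the robot as it stands. The module is installed in compiled form; this text tells all that it offers.
- The arm moves only by the tool drive_tool, never from a script. Its argument "moves" is a list that holds one entry, the list of rows, each a list of 7 numbers: the closure, from 0 (fully open) to 1 (shut), then the shift along the world's x, y, z in mm, then the turn, a rotation vector about the world's x, y, z in rad. In form: [[[gripper, tx, ty, tz, ax, ay, az], ...]]. A call has 1 to 12 rows; each row shifts and turns the commanded pose from where the row before left it; what a row does not reach is not made up. A row lasts 1/8 s, in which the tool goes at most 62.5 mm and 10.7 degrees, less where a joint would pass 70% of its speed; a pose out of reach is approached as far as the arm can. A call with a gripper value outside its range is refused whole. The fingers move at their own pace and stop on an object; the grip force is fixed at half the most. Time passes only in rows, so rows that do not move let the fingers close. It gives the time, the measured TCP pose, the force, the opening and the grip force at its end, in the units of the state.
- bot.read_state(): the state, without advancing time (a new reading comes with each control period).
- bot.read_camera(name): name is "scene" or "top" or "wrist"; returns a dict with "frame" (420x560x3 uint8, red, green, blue), "intrinsics" (3x3 intrinsics, pixels), "R" (3x3) and "t" (3): a world point X has camera coordinates R X + t; the wrist camera has in their place "mount" (4x4, takes a point from camera to tool coordinates, whose origin is the TCP and whose axes are the flange's). Camera axes: x right, y down, z forward; pixel columns grow to the right and rows downward; lengths in mm; the calibration is good to about 2 mm. A picture is of the moment at which its call begins: read the wrist's pose just before it. There is no depth.
- bot.finish_job(): hands the job in; it is judged then, once.
The state is a dict: "time": time; "joint_pos": joint angles; "qvel": joint speeds; "tau": joint torques, N m; "tcp_pos": TCP position; "eef_rot": TCP orientation; "force": force on the tool from outside, world axes, zero at the start; "ft_torque": the same for the moment, N m; "width": opening from 0.0 (shut) to 1.0 (fully open); "grip_force": force on a finger pad.
Only numpy, scipy, OpenCV 4.12 (cv2) and the standard library are available. Lean on these libraries where they do the work, as an engineer would, in place of code of your own. Each camera call takes 0.05 s, during which the arm holds its last target. There are 200 camera calls.

### The job

Swing the work lamp's arm in (it has an orange stalk to hold) until the lamp head stands right beside the glued wooden block, and leave it there. Then pump the clamp's orange trigger bar, letting it spring back between pulls, until the orange pad presses the block against the blue fixed jaw and the pad's spring is about half squeezed; never drive the spring right home, and do not touch the block, the pad or its rod with the hand. The clamp slackens as soon as the trigger is let go, so finish while still holding the trigger pulled, and leave the other things on the table alone.

Things in the scene. Friction and masses are not known exactly. Their poses are not given: they have to be found in the camera images.
- clamp: Grey-and-blue one-hand clamp screwed down. Origin: table level, middle of its 310 x 80 x 15 mm base. x: pressing direction, trigger end to fixed jaw; z up. Blue cheeks 43 mm wide, 112 mm high, x = -142 to -68 mm. Black fixed handle: front face x = -123 mm, 16 thick, 34 wide, top at 195 mm. Fixed jaw: top at 85 mm. Between trigger and fixed jaw nothing is over 65 mm high.
- trigger_pivot (a point): Pivot of the trigger, in the blue cheeks, 93 mm above the table, at x = -100 mm in the clamp's frame, on its centre line.
- trigger_bar (a point): Centre of the trigger's round orange finger bar: 16 mm thick, 44 mm long across the clamp, 65 mm from the pivot, about 156 mm above the table. At rest its lever leans 0.22 rad from upright towards the fixed jaw. Push it from the fixed-jaw side towards the black handle (clamp's -x), e.g. with closed fingers set down in front of it; 2 to 12 N.
- trigger (a joint): Trigger angle: 0 let go, 0.45 rad fully pulled (its stop, about 29 mm at the bar). A spring returns it to 0 when let go.
- rod (a joint): How far the toothed steel rod is driven towards the block, m (0 to 0.09). A pull drives it about 35 mm per rad of trigger (15 mm a full pull), less up to 5 mm of play before the pawl meets a tooth. When the trigger springs back the rod stays by friction (4 N) while the pad is free; under a greater load it slips back.
- pad (a joint): How far the pad's spring is squeezed, m: 0 free, 0.008 half, 0.016 right home (crushing). About 1.2 N per mm, with 1.2 N at the first touch.
- pad_face (a point): Centre of the front face of the orange pad (40 mm wide, 36 mm high), which faces the block.
- fixed_jaw (a point): Centre of the blue fixed jaw's face, against which the pad presses the block.
- block_center (a point): Centre of the glued wooden block (drying-rack foot, light and dark halves): 44 mm along the clamp, 46 mm wide, 50 mm high, about 50 g, lying loose on the clamp's base in front of the fixed jaw, up to 9 mm away from it.
- lamp_post (a point): Top of the lamp's post (200 mm above the table), on the hinge axis of the lamp's arm. The post is 18 mm thick, its white foot 84 mm across; the hinge's top is at 204 mm.
- lamp_grip (a point): Middle of the orange upright stalk on the lamp head, to be pinched from above: 16 mm thick, 45 mm tall, its middle 222 mm above the table, 140 mm from the post's axis. Below it (under 199 mm) the white head, 54 mm across, and the arm.
- lamp_arm (a joint): Angle of the lamp's arm, growing counter-clockwise from above, -1.6 to 0.8 rad; it starts swung out at about -1 and comes to the block near 0, its head then 50 to 75 mm short of the block's centre. Stiff: takes about 1.5 N at the stalk and stays where it is left.
- spray_bottle: Blue bottle, 64 mm across, 210 mm tall; origin under its centre. Leave alone.
- wipes_tub: Yellow tub, 90 mm across, 160 mm tall; origin under its centre. Leave alone.
- detergent: White bottle with blue label, 80 mm across, 200 mm tall; origin under its centre. Leave alone.
- grass_pot: White pot of grass, 90 mm across, 170 mm tall with the grass; origin under its centre. Leave alone.
- vase: Glass vase, 80 mm across, 140 mm tall; origin under its centre. Leave alone.
- peg_basket: White basket of clothes pegs, 110 x 150 x 60 mm; origin under its centre. Leave alone.
- screwdriver: Red screwdriver lying on the table. Leave alone.
Things that resemble listed ones, but are neither listed nor needed, are in the scene too. What is meant by the part that bears block_center is not turquoise, and is the larger of those in its own colour.

How it is judged (in metres and radians):
On the way, in this order (a step that is already met when the one before it is completed fails the run):
1. the lamp head stands beside the block (horizontal distance between lamp_grip and block_center below 0.085 m), for 0.2 s.
2. the pad presses on the block while the trigger is pulled (contact force between pad and block above 1.5 N and contact force between the fingers and trigger above 0.5 N), for 0.1 s.
At the end, for the whole second after the job is handed in: The lamp head is within 85 mm (in plan) of the block's centre; the block stands upright between pad and fixed jaw, pressed against both at about 6 to 16 N (pad spring squeezed 4.2 to 12.5 of its 16 mm), at rest; the fingers still hold the trigger pulled (horizontal distance between lamp_grip and block_center below 0.085 m and value of joint pad between 0.0042 and 0.0125 m and contact force between pad and block between 4 and 20 N and contact force between block and clamp above 3 N and angle between block_center's own z axis and vertical below 0.15 rad and contact force between the fingers and trigger above 1 N and linear speed of block below 0.02 m/s); the arm keeps its last pose, push and grip.
It fails at once if the pad's spring was driven right home or the block crushed (value of joint pad above 0.0153 m or contact force between pad and block above 35 N).
It fails at once if the block, the pad or the rod was touched by the hand (contact force between the fingers and block above 1 N or contact force between the fingers and rod above 1 N).
It fails at once if a bystander was disturbed (distance of any of spray_bottle, wipes_tub, detergent, grass_pot, vase, peg_basket, screwdriver from where it was at the start of the episode above 0.03 m).
It also fails if it takes over 72 s, if anything falls off the work surface, if the arm or the gripper's body presses on something with over 40 N, if the wrist force passes 120 N, or if a joint passes its speed limit or range.

## Working session

There is one attempt and no reset: what is moved stays moved. The work goes in short steps, Python scripts to look and compute and a tool call to move; the robot and the scene stay as the last step left them, time stands still between calls to the robot, and variables do not carry over. Pictures are saved under pics/ and viewed, at most 10 in all, crops included, and the job is handed in when it is done.

Besides the shell and the picture viewer there is one more tool, called after "Call:" by a JSON object that holds its "method" and its "body". drive_tool: Moves the arm, as the interface text tells. Its arguments: {"type":"object","properties":{"moves":{"type":"array"}},"required":["moves"]}

```bash
mkdir -p pics; cat > h.py <<'E'
import numpy as np, cv2
from station import bot
def cam(n):
    s=bot.read_state(); c=bot.read_camera(n); K=np.array(c["intrinsics"])
    if n=="wrist":
        from scipy.spatial.transform import Rotation as Ro
        M=np.array(c["mount"]); q=s["eef_rot"]; Rw=Ro.from_quat([q[1],q[2],q[3],q[0]]).as_matrix()
        Rc=Rw@M[:3,:3]; o=Rw@M[:3,3]+np.array(s["tcp_pos"]); R=Rc.T; t=-R@o
    else: R=np.array(c["R"]); t=np.array(c["t"])
    return np.array(c["frame"]),K,R,t
def ray(K,R,t,u,v):
    d=R.T@np.linalg.inv(K)@np.array([u,v,1.]); return -R.T@t,d/np.linalg.norm(d)
def onz(K,R,t,u,v,z):
    o,d=ray(K,R,t,u,v); return o+d*(z-o[2])/d[2]
def tri(rs):
    A=sum(np.eye(3)-np.outer(d,d) for o,d in rs); b=sum((np.eye(3)-np.outer(d,d))@o for o,d in rs)
    p=np.linalg.solve(A,b); return p,[np.linalg.norm(np.cross(p-o,d)) for o,d in rs]
def proj(K,R,t,X): p=K@(R@np.array(X)+t); return p[:2]/p[2]
def save(n,f): cv2.imwrite("pics/"+n,f[:,:,::-1])
E
python3 - <<'E'
from h import *
for n in("scene","top"):
    f,K,R,t=cam(n); np.savez(n,f=f,K=K,R=R,t=t); save(n+"0.png",cv2.resize(f,None,fx=1.42,fy=1.42)); print(n,-R.T@t,R[2])
E
```

```text
scene [1276.11180232  857.57058541 1068.20260897] [-0.52443005 -0.58309134 -0.62046564]
top [ 420.77405597   10.05227075 1357.16949871] [ 0.06357796  0.0114255  -0.99791147]
```

View pics/scene0.png

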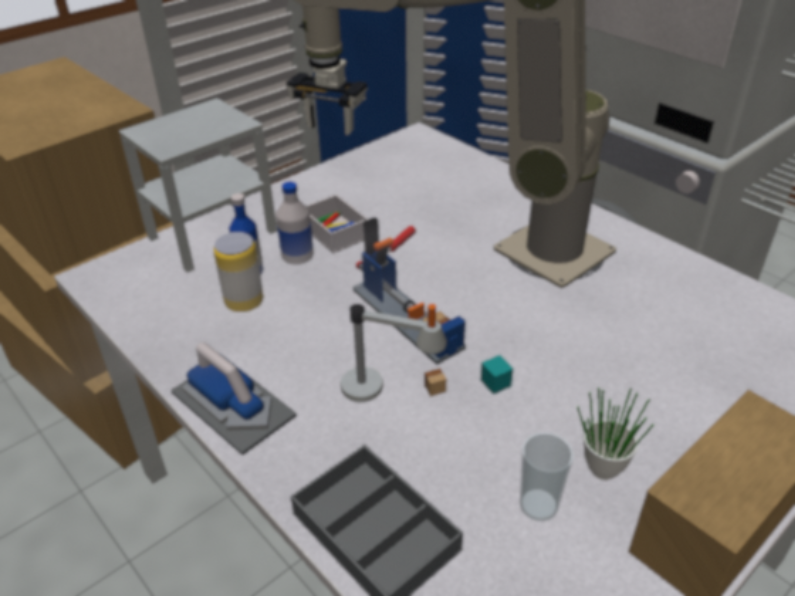

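View pics/top0.png

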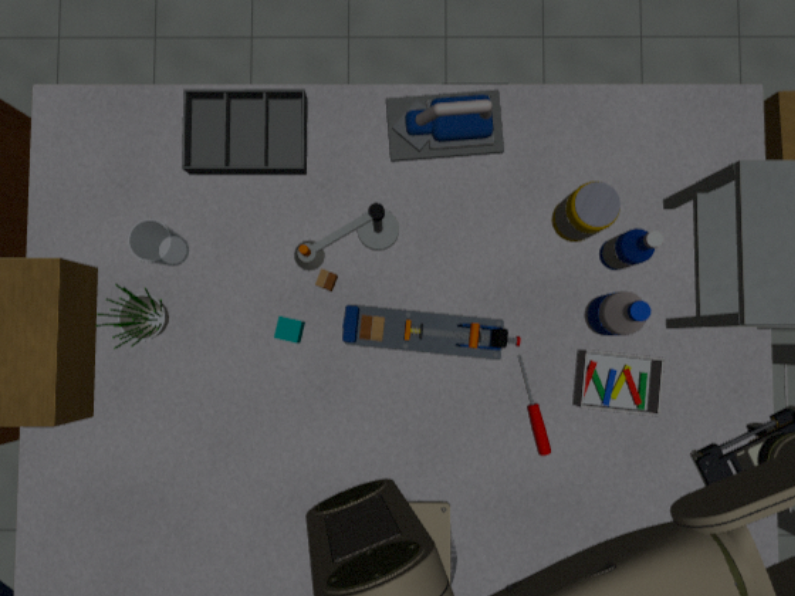

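The top view shows the clamp from jaw (350,323) to trigger bar (474,335), with the block at (371,328). The lamp post is at (376,212) and its stalk at (305,250). In the scene view the bar is at (383,243), the pad at (415,310) and the stalk at (432,313).

```bash
cat > m.py <<'E'
from h import *
def blobs(f,lo,hi,amin=8):
    h=cv2.cvtColor(f,cv2.COLOR_RGB2HSV); m=cv2.inRange(h,lo,hi)
    n,l,s,c=cv2.connectedComponentsWithStats(m); return [(s[i][:5].tolist(),c[i].round(1).tolist()) for i in range(1,n) if s[i][4]>=amin],m
E
python3 - <<'E'
from m import *
for n in("scene","top"):
    d=np.load(n+".npz"); print(n)
    for b in blobs(d["f"],(5,190,70),(22,255,255))[0]: print(" or",b)
    for b in blobs(d["f"],(105,120,30),(125,255,255),30)[0]: print(" bl",b)
    for b in blobs(d["f"],(0,0,0),(180,255,32),20)[0]: print(" bk",b)
    for b in blobs(d["f"],(8,60,60),(22,189,255),25)[0]: print(" wd",b)
t=np.load("top.npz");a=(t["K"],t["R"],t["t"]);s=1.42
for nm,u,v,z in(("post",376,212,204),("stalk",305,250,244),("bar",474,335,164),("block",371,328,65),("jaw",350,323,85),("basect",422,332,15),("bottle",648,240,210),("tub",600,205,160),("deterg",640,310,200),("pot",148,318,80)): print(nm,onz(*a,u/s,v/s,z).round(0))
E
```

```text
scene
 or ([289, 216, 8, 7, 47], [292.7, 219.1])
 or ([303, 216, 3, 13, 30], [303.8, 221.8])
 bl ([302, 1, 52, 102, 2703], [325.3, 48.5])
 bl ([223, 5, 63, 108, 4107], [259.0, 55.7])
 bl ([229, 64, 12, 5, 45], [235.1, 65.9])
 bl ([199, 129, 9, 7, 55], [203.4, 131.9])
 bl ([162, 145, 18, 23, 201], [170.7, 156.8])
 bl ([197, 161, 21, 14, 168], [206.8, 167.6])
 bl ([257, 179, 20, 18, 174], [265.9, 189.0])
 bl ([309, 224, 17, 27, 272], [318.8, 235.9])
 bl ([133, 258, 52, 36, 794], [155.9, 275.2])
 bl ([170, 263, 8, 13, 38], [174.3, 268.6])
 bk ([219, 43, 19, 4, 28], [227.6, 45.2])
 bk ([205, 54, 16, 7, 47], [213.7, 57.3])
 bk ([237, 59, 10, 9, 33], [242.5, 63.0])
 bk ([239, 70, 6, 4, 20], [241.5, 71.6])
 bk ([462, 74, 39, 26, 536], [481.2, 86.2])
 wd ([0, 0, 97, 31, 921], [46.7, 14.0])
 wd ([0, 40, 109, 289, 19403], [44.4, 162.8])
 wd ([209, 61, 19, 4, 38], [217.2, 62.4])
 wd ([97, 106, 16, 22, 191], [104.0, 117.6])
 wd ([107, 146, 15, 17, 122], [112.9, 155.2])
 wd ([263, 167, 13, 9, 62], [268.9, 171.4])
 wd ([150, 171, 31, 21, 288], [167.4, 183.6])
 wd ([158, 206, 27, 13, 178], [171.4, 
[... 1691 characters left out ...]
0.6, 247.8])
 bk ([347, 287, 213, 133, 4910], [481.5, 356.6])
 bk ([526, 298, 11, 7, 35], [530.2, 300.8])
 bk ([216, 338, 90, 82, 4592], [255.6, 378.4])
 bk ([549, 363, 11, 12, 46], [554.3, 368.3])
 bk ([540, 392, 20, 28, 387], [551.8, 406.5])
 bk ([0, 410, 9, 10, 67], [3.4, 415.6])
 wd ([549, 64, 11, 49, 488], [554.5, 86.8])
 wd ([0, 181, 42, 120, 4798], [19.7, 239.4])
 wd ([222, 190, 15, 14, 113], [228.1, 196.1])
 wd ([253, 222, 18, 18, 235], [262.3, 230.6])
post [643.  33. 204.]
stalk [571. 150. 244.]
bar [ 433. -139.  164.]
block [446.  45.  65.]
jaw [455.  84.  85.]
basect [440. -55.  15.]
bottle [ 594. -429.  210.]
tub [ 665. -365.  160.]
deterg [ 476. -417.  200.]
pot [463. 467.  80.]
```

```bash
python3 - <<'E'
from m import *
S=np.load("scene.npz");T=np.load("top.npz");g=lambda d:(d["K"],d["R"],d["t"])
for nm,a,b in(("stalk",(303.8,221.8),(213.4,175.1)),("bar",(268.9,171.4),(333.7,235.8)),("post",(357/1.42,309/1.42),(265.2,149.5)),("pad",(292.7,217),(286.6,232.1))):
    p,r=tri([ray(*g(S),*a),ray(*g(T),*b)]); print(nm,p.round(1),np.round(r,1))
s=bot.read_state(); print(s["eef_rot"],s["force"],s["width"])
from scipy.spatial.transform import Rotation as Ro
q=s["eef_rot"];print(Ro.from_quat([q[1],q[2],q[3],q[0]]).as_matrix().round(3))
# block/pad/base: top view edges
h=cv2.cvtColor(T["f"],cv2.COLOR_RGB2HSV)
for u,v,z in((253,230,65),(271,231,65),(262,230.6,65),(246.8,227.5,85),(285,232,55),(289,232,55)): print(u,v,onz(*g(T),u,v,z).round(1))
E
```

```text
stalk [576.2 156.1 222.7] [0.4 0.4]
bar [ 433.3 -140.3  155.6] [0.6 0.6]
post [643.4  32.2 198.5] [0.1 0.1]
pad [443.5 -24.3  51.8] [0.1 0.1]
[-8.05118458e-04  9.75374954e-01  2.20551680e-01 -8.74128926e-05] [-0.07613639 -0.27981891  0.07863554] 0.9969244587727787
[[ 0.903  0.43  -0.001]
 [ 0.43  -0.903  0.002]
 [ 0.    -0.002 -1.   ]]
253 230 [448.7  67.   65. ]
271 231 [446.1  18.2  65. ]
262 230.6 [447.1  42.6  65. ]
246.8 227.5 [454.8  82.7  85. ]
285 232 [443.8 -19.9  55. ]
289 232 [443.8 -30.8  55. ]
```

Call:
{"method": "drive_tool", "body": {"moves": [[[0, 0, 0, 40, 0, 0, 0], [0, 10, 20, 35, 0, 0, 0], [0, 22, 48, 0, 0, 0, 0.16], [0, 22, 48, 0, 0, 0, 0.16], [0, 22, 48, 0, 0, 0, 0.16], [0, 22, 48, 0, 0, 0, 0.16], [0, 22, 48, 0, 0, 0, 0.16], [0, 22, 48, 0, 0, 0, 0.16], [0, 22, 48, 0, 0, 0, 0.16], [0, 22, 48, 0, 0, 0, 0.16], [0, 22, 48, 0, 0, 0, 0.16], [0, 22, 48, 0, 0, 0, 0.16]]]}}

```text
time: 1.6
tcp_pos: [488.4, -39.9, 310.3]
eef_rot: [-0.0, 0.519, 0.855, -0.0]
force: [0.7, -0.3, -0.7]
width: 0.999
grip_force: 0.0
```

Call:
{"method": "drive_tool", "body": {"moves": [[[0, 22, 48, 0, 0, 0, 0], [0, 22, 48, 0, 0, 0, 0], [0, 22, 48, 0, 0, 0, 0], [0, 17, 25, 0, 0, 0, 0], [0, 5, 28, 0, 0, 0, 0.02], [0, 0, 0, 0, 0, 0, 0], [0, 0, 0, 0, 0, 0, 0]]]}}

```text
time: 2.48
tcp_pos: [575.9, 154.9, 310.2]
eef_rot: [-0.0, 0.513, 0.858, -0.0]
force: [0.0, 0.3, -0.0]
width: 1.002
grip_force: 0.0
```

```bash
python3 - <<'E'
from m import *
f,K,R,t=cam("wrist"); np.savez("w1",f=f,K=K,R=R,t=t); save("w1.png",f)
for b in blobs(f,(5,190,70),(22,255,255))[0]: print(b,onz(K,R,t,*b[1],240).round(1))
print(proj(K,R,t,(576,156,222)))
E
```

```text
([271, 222, 19, 18, 184], [281.7, 232.1]) [577.1 152.9 240. ]
([104, 243, 31, 19, 186], [119.1, 252.0]) [487.1  88.1 240. ]
[282.29326974 218.97087922]
```

View pics/w1.png

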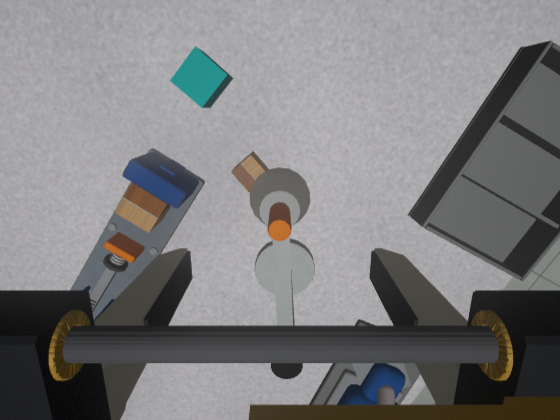

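The wrist view shows the stalk top at (280,230), between the open fingers and about 2 mm from the TCP axis. I can descend and pinch.

Call:
{"method": "drive_tool", "body": {"moves": [[[0, 0, -1, -40, 0, 0, 0], [0, 0, 0, -42, 0, 0, 0], [1, 0, 0, 0, 0, 0, 0], [1, 0, 0, 0, 0, 0, 0], [1, 0, 0, 0, 0, 0, 0], [1, 0, 0, 0, 0, 0, 0], [1, 0, 0, 0, 0, 0, 0], [1, 0, 0, 0, 0, 0, 0], [1, 0, 0, 0, 0, 0, 0], [1, 0, 0, 0, 0, 0, 0]]]}}

```text
time: 3.78
tcp_pos: [576.1, 154.4, 228.6]
eef_rot: [-0.0, 0.513, 0.859, -0.0]
force: [-0.1, 0.5, 0.4]
width: 0.19
grip_force: 1.4
```

```bash
python3 - <<'E'
import numpy as np
P=np.array([643.4,32.2]);v=np.array([576,154])-P
B=np.array([447,42.6])
for k in range(0,13):
    a=k*0.1;c,s=np.cos(a),np.sin(a);p=P+[c*v[0]-s*v[1],s*v[0]+c*v[1]];print(k,p.round(1),np.linalg.norm(p-B).round(1))
E
```

```text
0 [576. 154.] 170.4
1 [564.2 146.7] 156.7
2 [553.1 138.2] 142.8
3 [543.  128.6] 128.9
4 [533.9 118.1] 115.1
5 [525.9 106.8] 101.7
6 [519.   94.7] 88.9
7 [513.4  81.9] 77.2
8 [509.1  68.7] 67.3
9 [506.1  55.1] 60.4
10 [504.5  41.3] 57.5
11 [504.3  27.4] 59.3
12 [505.5  13.5] 65.3
```

Call:
{"method": "drive_tool", "body": {"moves": [[[1, 0, 0, 0, 0, 0, 0], [1, 0, 0, 0, 0, 0, 0], [1, -12, -7, 0, 0, 0, 0.1], [1, -11, -9, 0, 0, 0, 0.1], [1, -10, -9, 0, 0, 0, 0.1], [1, -9, -11, 0, 0, 0, 0.1], [1, -8, -11, 0, 0, 0, 0.1], [1, -7, -12, 0, 0, 0, 0.1], [1, -6, -13, 0, 0, 0, 0.1], [1, -4, -13, 0, 0, 0, 0.1], [1, -3, -14, 0, 0, 0, 0.1], [1, -1, -7, 0, 0, 0, 0.05]]]}}

```text
time: 5.28
tcp_pos: [507.5, 47.3, 228.5]
eef_rot: [0.003, 0.063, 0.998, -0.0]
force: [17.0, -0.6, -11.3]
width: 0.163
grip_force: 30.0
```

Call:
{"method": "drive_tool", "body": {"moves": [[[1, 0, 0, 0, 0, 0, 0], [1, 0, 0, 0, 0, 0, 0], [1, 0, 0, 0, 0, 0, 0]]]}}

```text
time: 5.65
tcp_pos: [507.5, 47.5, 228.5]
eef_rot: [0.003, 0.064, 0.998, -0.0]
force: [16.1, -3.4, -10.5]
width: 0.165
grip_force: 30.0
```

```bash
python3 - <<'E'
from m import *
f,K,R,t=cam("top"); save("t2.png",cv2.resize(f[100:320,150:450],None,fx=2.6,fy=2.6)); print(bot.read_state()["force"])
E
```

```text
[14.86363247 -3.78385524 -9.79570224]
```

View pics/t2.png

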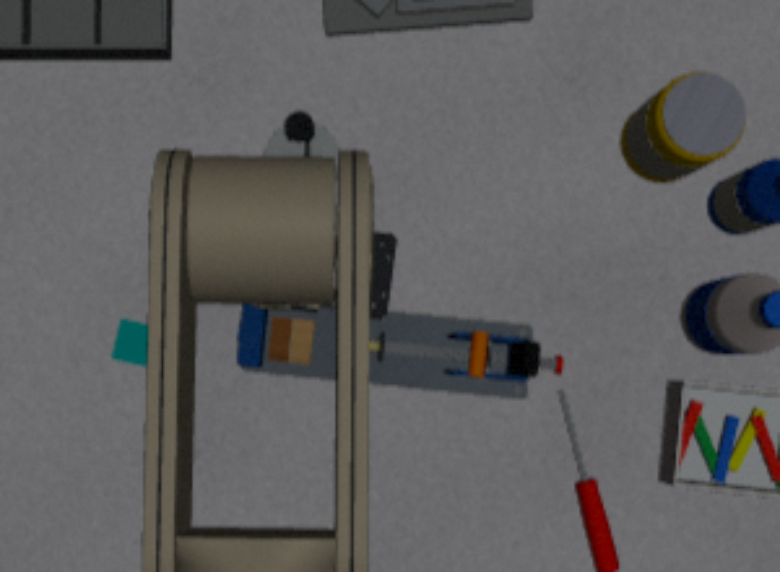

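Lamp swung in; the clamp and bystanders are undisturbed, and the bar is at (479,354) in the crop. Next I release, rise and go in front of the trigger bar.

Call:
{"method": "drive_tool", "body": {"moves": [[[1, 2, 0, 1, 0, 0, 0], [0, 0, 0, 0, 0, 0, 0], [0, 0, 0, 0, 0, 0, 0], [0, 0, 0, 0, 0, 0, 0], [0, 0, 0, 0, 0, 0, 0], [0, 0, 0, 0, 0, 0, 0], [0, 0, 0, 40, 0, 0, 0], [0, 0, 0, 45, 0, 0, 0]]]}}

```text
time: 6.7
tcp_pos: [506.5, 48.4, 314.7]
eef_rot: [-0.001, 0.063, 0.998, -0.0]
force: [1.2, 0.5, 0.7]
width: 0.869
grip_force: 0.0
```

Call:
{"method": "drive_tool", "body": {"moves": [[[1, -7, -15, 0, 0, 0, -0.154], [1, -7, -15, 0, 0, 0, -0.154], [1, -7, -15, 0, 0, 0, -0.154], [1, -7, -15, 0, 0, 0, -0.154], [1, -7, -15, 0, 0, 0, -0.154], [1, -7, -15, 0, 0, 0, -0.154], [1, -7, -15, 0, 0, 0, -0.154], [1, -7, -15, 0, 0, 0, -0.154], [1, -7, -15, 0, 0, 0, -0.154], [1, -7, -17, 0, 0, 0, -0.154], [1, 0, 0, 0, 0, 0, 0], [1, 0, 0, 0, 0, 0, 0]]]}}

```text
time: 8.2
tcp_pos: [437.4, -103.2, 314.7]
eef_rot: [-0.0, 0.739, 0.674, 0.0]
force: [-0.4, 0.6, -0.3]
width: 0.004
grip_force: 0.0
```

```bash
python3 - <<'E'
from m import *
s=bot.read_state();print(s["tcp_pos"],s["eef_rot"],s["joint_pos"])
f,K,R,t=cam("wrist"); np.savez("w2",f=f,K=K,R=R,t=t); save("w2.png",f)
for b in blobs(f,(5,190,70),(22,255,255))[0]: print(b,[onz(K,R,t,*b[1],z).round(1) for z in (222,160,50)])
print(proj(K,R,t,(433.3,-140.3,156)))
E
```

```text
[ 437.35574444 -103.2497262   314.68771212] [-3.28890722e-05  7.39146878e-01  6.73544251e-01  1.83877022e-04] [-3.46303175e-01 -3.03757615e-01  1.75500182e+00  3.58506589e-04
  1.69023500e+00 -2.53451006e-01]
([263, 101, 35, 10, 269], [279.6, 104.9]) [array([443.8, -25. , 222. ]), array([443.7, -25. , 160. ]), array([443.5, -25.1,  50. ])]
([257, 229, 47, 13, 529], [280.9, 235.1]) [array([ 436.2, -116.5,  222. ]), array([ 434.2, -140. ,  160. ]), array([ 430.6, -181.7,   50. ])]
[279.98073674 233.98089782]
```

View pics/w2.png

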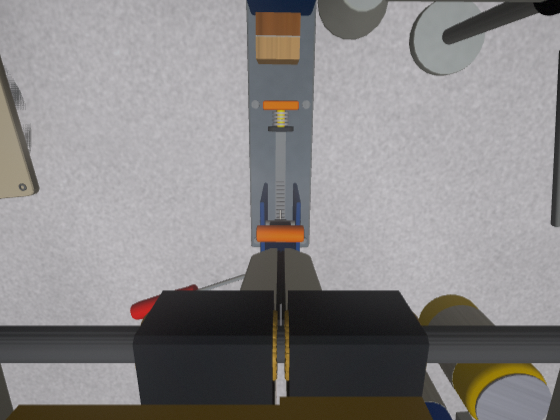

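Wrist view: bar at (281,235), pad at (280,105), block at (278,35), all on the clamp's centre line with the closed fingers aligned. Next I lower in front of the bar and make the first pull.

Call:
{"method": "drive_tool", "body": {"moves": [[[1, 0, 0, -50, 0, 0, 0], [1, 0, 0, -50, 0, 0, 0], [1, 0, 0, -40, 0, 0, 0], [1, 0, 0, -20, 0, 0, 0], [1, 0, 0, 0, 0, 0, 0]]]}}

```text
time: 8.88
tcp_pos: [436.0, -102.5, 152.8]
eef_rot: [-0.002, 0.739, 0.673, -0.001]
force: [0.2, -1.0, 0.9]
width: 0.005
grip_force: 0.0
```

Call:
{"method": "drive_tool", "body": {"moves": [[[1, -1, -10, 0, 0, 0, 0], [1, -1, -10, 0, 0, 0, 0], [1, 0, -5, 0, 0, 0, 0], [1, 0, 0, 0, 0, 0, 0]]]}}

```text
time: 9.38
tcp_pos: [435.7, -129.2, 155.3]
eef_rot: [0.001, 0.741, 0.672, 0.0]
force: [0.8, 2.6, 1.6]
width: 0.004
grip_force: 1.0
```

```bash
cat > pad.py <<'E'
from m import *
s=bot.read_state();print(np.round(s["tcp_pos"],1),np.round(s["force"],1))
f,K,R,t=cam("wrist"); np.savez("wl",f=f,K=K,R=R,t=t)
# orange pad front edge (min row), wood rear edge (max row)
for b in blobs(f,(5,190,70),(22,255,255),40)[0]: print("or",b,onz(K,R,t,*b[1],51).round(1))
for b in blobs(f,(8,60,60),(22,189,255),40)[0]: print("wd",b)
bl=[b for b in blobs(f,(105,120,30),(125,255,255),100)[0]]; print("bl",bl)
E
python3 pad.py; python3 -c "
from h import *
save('w3.png',np.load('wl.npz')['f'])"
```

```text
[ 435.7 -129.2  155.3] [0.8 2.6 1.6]
or ([249, 56, 60, 19, 984], [278.7, 63.8]) [444.5 -24.7  51. ]
wd ([243, 0, 63, 2, 98], [278.7, 0.4])
wd ([251, 55, 58, 2, 58], [279.5, 55.0])
wd ([249, 70, 25, 7, 81], [261.9, 73.4])
wd ([284, 70, 25, 7, 65], [295.8, 73.6])
wd ([284, 310, 6, 71, 300], [286.6, 346.8])
wd ([272, 312, 6, 69, 319], [274.2, 347.5])
wd ([5, 397, 427, 23, 7271], [239.9, 410.2])
bl [([307, 231, 8, 33, 189], [310.3, 244.4]), ([243, 232, 8, 44, 251], [246.2, 250.5])]
```

View pics/w3.png

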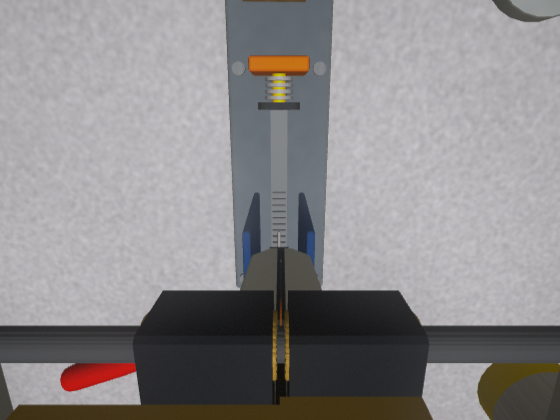

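The fingers touch the bar; in this view the pad is at (279,64), with the yellow pad spring behind it free. First pull:

Call:
{"method": "drive_tool", "body": {"moves": [[[1, -1, -8, 0, 0, 0, 0], [1, -1, -8, 0, 0, 0, 0], [1, 0, -6, 0, 0, 0, 0], [1, 0, 0, 0, 0, 0, 0]]]}}

```text
time: 9.93
tcp_pos: [433.2, -149.7, 154.6]
eef_rot: [-0.001, 0.74, 0.672, 0.001]
force: [0.1, 7.0, 2.9]
width: 0.003
grip_force: 4.2
```

```bash
python3 pad.py|head -4
```

```text
[ 433.2 -149.7  154.6] [0.1 7.  2.9]
or ([249, 7, 63, 26, 1366], [281.0, 17.7]) [445.8 -17.5  51. ]
wd ([249, 6, 63, 3, 64], [280.5, 6.1])
wd ([249, 22, 23, 12, 105], [257.7, 28.8])
```

Call:
{"method": "drive_tool", "body": {"moves": [[[1, 1, 15, 0, 0, 0, 0], [1, 2, 18, 0, 0, 0, 0], [1, 0, 0, 0, 0, 0, 0], [1, 0, 0, 0, 0, 0, 0]]]}}

```text
time: 10.48
tcp_pos: [436.1, -117.8, 154.5]
eef_rot: [0.0, 0.74, 0.673, -0.0]
force: [0.2, -0.2, -0.2]
width: 0.003
grip_force: 0.0
```

```bash
python3 pad.py|head -4
```

```text
[ 436.1 -117.8  154.5] [ 0.2 -0.2 -0.2]
or ([250, 61, 61, 19, 985], [279.9, 68.9]) [445.1 -16.6  51. ]
wd ([238, 0, 75, 19, 1263], [275.4, 8.4])
wd ([251, 76, 25, 6, 65], [263.4, 78.1])
```

Call:
{"method": "drive_tool", "body": {"moves": [[[1, -1, -12, 0, 0, 0, 0], [1, -1, -12, 0, 0, 0, 0], [1, -1, -10, 0, 0, 0, 0], [1, 0, 0, 0, 0, 0, 0], [1, 1, 15, 0, 0, 0, 0], [1, 2, 19, 0, 0, 0, 0], [1, 0, 0, 0, 0, 0, 0], [1, 0, 0, 0, 0, 0, 0]]]}}

```text
time: 11.52
tcp_pos: [436.1, -118.4, 154.7]
eef_rot: [0.0, 0.74, 0.672, -0.0]
force: [-0.2, -0.2, -0.4]
width: 0.004
grip_force: 0.0
```

```bash
python3 pad.py|head -4; python3 - <<'E'
from m import *
d=np.load("w2.npz");a=(d["K"],d["R"],d["t"])
print("block rear",onz(*a,278,62,65),onz(*a,278,12,65),"jaw",onz(*a,282,12,65))
E
```

```text
[ 436.1 -118.4  154.7] [-0.2 -0.2 -0.4]
or ([250, 45, 61, 20, 1013], [280.2, 52.9]) [446.3  -7.4  51. ]
wd ([238, 0, 74, 18, 1201], [275.2, 8.0])
wd ([250, 44, 61, 3, 62], [280.5, 44.0])
block rear [445.89067027  18.29536129  65.        ] [450.33103543  65.24136244  65.        ] jaw [454.38013881  64.86685564  65.        ]
```

Call:
{"method": "drive_tool", "body": {"moves": [[[1, -1, -12, 0, 0, 0, 0], [1, -1, -12, 0, 0, 0, 0], [1, -1, -10, 0, 0, 0, 0], [1, 0, 0, 0, 0, 0, 0], [1, 1, 15, 0, 0, 0, 0], [1, 2, 19, 0, 0, 0, 0], [1, 0, 0, 0, 0, 0, 0], [1, 0, 0, 0, 0, 0, 0]]]}}

```text
time: 12.58
tcp_pos: [436.1, -118.3, 154.7]
eef_rot: [0.0, 0.74, 0.672, -0.0]
force: [-0.6, -1.0, 0.1]
width: 0.006
grip_force: 0.0
```

```bash
python3 pad.py|head -4
```

```text
[ 436.1 -118.3  154.7] [-0.6 -1.   0.1]
or ([249, 25, 62, 24, 1242], [280.4, 35.3]) [447.5   3.2  51. ]
wd ([238, 0, 74, 18, 1207], [275.1, 8.1])
wd ([250, 41, 19, 9, 87], [258.1, 45.7])
```

Call:
{"method": "drive_tool", "body": {"moves": [[[1, -1, -12, 0, 0, 0, 0], [1, -1, -12, 0, 0, 0, 0], [1, -1, -10, 0, 0, 0, 0], [1, 0, 0, 0, 0, 0, 0]]]}}

```text
time: 13.12
tcp_pos: [433.6, -150.2, 154.7]
eef_rot: [-0.002, 0.74, 0.672, 0.002]
force: [3.0, 15.3, 3.9]
width: 0.003
grip_force: 7.8
```

Call:
{"method": "drive_tool", "body": {"moves": [[[1, 1, 15, 0, 0, 0, 0], [1, 2, 19, 0, 0, 0, 0], [1, 0, 0, 0, 0, 0, 0], [1, 0, 0, 0, 0, 0, 0]]]}}

```text
time: 13.62
tcp_pos: [436.1, -118.4, 154.7]
eef_rot: [0.0, 0.74, 0.672, -0.0]
force: [0.4, 0.0, -0.3]
width: 0.006
grip_force: 0.0
```

```bash
python3 pad.py|head -4;  python3 -c "
from h import *
save('w4.png',np.load('wl.npz')['f'])"
```

```text
[ 436.1 -118.4  154.7] [ 0.4  0.  -0.3]
or ([249, 9, 63, 27, 1446], [280.4, 20.4]) [448.3  11.9  51. ]
wd ([238, 0, 74, 23, 702], [272.4, 4.7])
wd ([284, 310, 6, 71, 299], [286.6, 346.6])
```

View pics/w4.png

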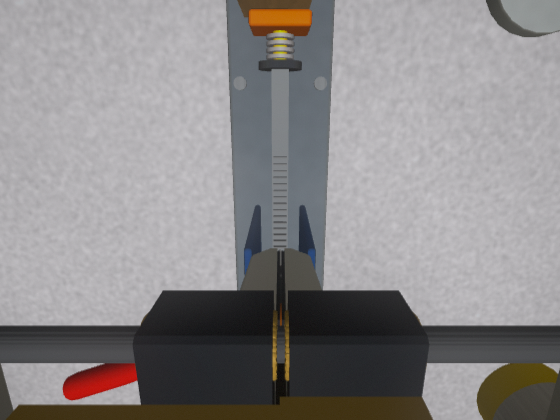

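The pad at (280,20) is now nearly at the block, with spring and collar visible at (280,45) and (280,65). I'll tilt the hand slightly so the wrist camera keeps the pad spring in view, then pull gradually.

Call:
{"method": "drive_tool", "body": {"moves": [[[1, 0, 0, 0, 0.1, 0, 0], [1, 0, 0, 0, 0.1, 0, 0], [1, 0, 0, 0, 0, 0, 0], [1, 0, 0, 0, 0, 0, 0]]]}}

```text
time: 14.18
tcp_pos: [436.0, -118.2, 154.5]
eef_rot: [-0.073, 0.737, 0.669, 0.066]
force: [-0.4, 1.7, -0.1]
width: 0.005
grip_force: 0.0
```

```bash
cat > sp.py <<'E'
from m import *
import sys
s=bot.read_state();print(np.round(s["tcp_pos"],1),np.round(s["force"],1))
f,K,R,t=cam("wrist"); np.savez("wl",f=f,K=K,R=R,t=t)
b=[b for b in blobs(f,(3,190,70),(22,255,255),400)[0] if b[1][1]<250]; print(b)
if b:
    x,y,w,h,_=b[0][0]; u=int(b[0][1][0]); 
    # pad top rear edge via orange column profile; collar: dark rows below the pad, off the rod
    g=f[:,:,:].astype(int).sum(2); col=np.median(g[:250,[u-17,u-16,u-15,u+14,u+15,u+16]],axis=1)
    dk=[r for r in range(y+h+5,min(y+h+90,250)) if col[r]<210]; print("dark rows",dk)
    if dk: print("pad y",onz(K,R,t,*b[0][1],51)[1].round(1),"collar y",onz(K,R,t,u,np.mean(dk[:15]),45)[1].round(1))
E
python3 sp.py;python3 -c "
from h import *
save('w5.png',np.load('wl.npz')['f'])"
```

```text
[ 436.  -118.2  154.5] [-0.4  1.7 -0.1]
[([256, 52, 55, 23, 922], [284.0, 61.1])]
dark rows [97, 98, 99, 100, 101, 102, 103, 104, 105, 106, 107]
pad y 13.0 collar y -14.8
```

View pics/w5.png

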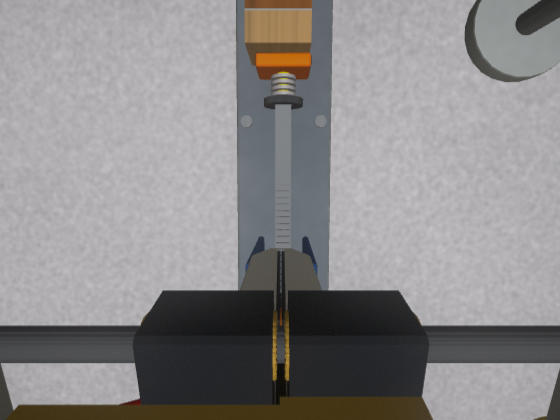

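The tilted view shows pad (284,61), collar (284,102) and block (278,30) with the spring free, so the baseline pad–collar distance is 27.8 mm.

Call:
{"method": "drive_tool", "body": {"moves": [[[1, -1, -12, 0, 0, 0, 0], [1, -1, -6, 0, 0, 0, 0], [1, 0, 0, 0, 0, 0, 0]]]}}

```text
time: 14.6
tcp_pos: [434.9, -135.5, 155.7]
eef_rot: [-0.073, 0.736, 0.669, 0.068]
force: [0.3, 6.3, 6.4]
width: 0.007
grip_force: 3.0
```

```bash
python3 sp.py
```

```text
[ 434.9 -135.5  155.7] [0.3 6.3 6.4]
[([255, 22, 56, 30, 1205], [284.4, 32.9])]
dark rows [68, 69, 70, 71, 72, 73, 74, 75, 76, 77, 78, 79, 80]
pad y 16.2 collar y -11.0
```

Call:
{"method": "drive_tool", "body": {"moves": [[[1, 0, -5, 0, 0, 0, 0], [1, 0, 0, 0, 0, 0, 0]]]}}

```text
time: 14.9
tcp_pos: [434.7, -140.4, 155.5]
eef_rot: [-0.074, 0.736, 0.669, 0.068]
force: [-0.4, 4.8, 5.7]
width: 0.007
grip_force: 2.7
```

```bash
python3 sp.py
```

```text
[ 434.7 -140.4  155.5] [-0.4  4.8  5.7]
[([255, 12, 56, 31, 1312], [283.4, 23.9])]
dark rows [58, 59, 60, 61, 62, 63, 64, 65, 66, 67, 68, 69, 70, 71]
pad y 17.6 collar y -9.0
```

Call:
{"method": "drive_tool", "body": {"moves": [[[1, 0, -5, 0, 0, 0, 0], [1, 0, 0, 0, 0, 0, 0]]]}}

```text
time: 15.2
tcp_pos: [434.4, -145.3, 155.3]
eef_rot: [-0.074, 0.736, 0.669, 0.067]
force: [-2.0, 5.1, 5.6]
width: 0.004
grip_force: 2.7
```

```bash
python3 sp.py
```

```text
[ 434.4 -145.3  155.3] [-2.   5.1  5.6]
[([254, 1, 56, 33, 1439], [282.6, 14.0])]
dark rows [48, 49, 50, 51, 52, 53, 54, 55, 56, 57, 58, 59, 60, 61, 62]
pad y 19.6 collar y -7.0
```

Call:
{"method": "drive_tool", "body": {"moves": [[[1, -1, -5, 0, 0, 0, 0], [1, 0, 0, 0, 0, 0, 0]]]}}

```text
time: 15.5
tcp_pos: [433.8, -150.2, 155.0]
eef_rot: [-0.074, 0.736, 0.669, 0.068]
force: [3.1, 5.2, 2.7]
width: 0.005
grip_force: 2.8
```

Call:
{"method": "drive_tool", "body": {"moves": [[[1, 1, 15, 0, 0, 0, 0], [1, 1, 18, 0, 0, 0, 0], [1, 0, 0, 0, 0, 0, 0], [1, 0, 0, 0, 0, 0, 0]]]}}

```text
time: 16.0
tcp_pos: [435.1, -117.4, 154.6]
eef_rot: [-0.074, 0.736, 0.669, 0.067]
force: [0.7, 0.2, 0.0]
width: 0.009
grip_force: 0.0
```

```bash
python3 sp.py;python3 -c "
from h import *
save('w6.png',np.load('wl.npz')['f'])"
```

```text
[ 435.1 -117.4  154.6] [0.7 0.2 0. ]
[([257, 39, 56, 27, 1061], [286.2, 48.4])]
dark rows [84, 85, 86, 87, 88, 89, 90, 91, 92, 93, 94, 95]
pad y 22.8 collar y -4.8
```

View pics/w6.png

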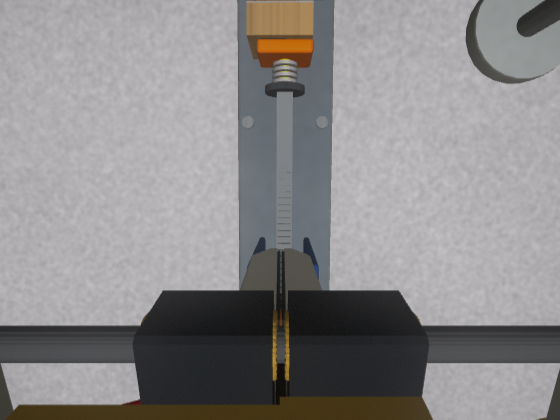

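The pad at (286,48) is now against the block, spring still about free. I'll tilt a little more and do the loaded pull in small steps.

Call:
{"method": "drive_tool", "body": {"moves": [[[1, 0, 0, 0, 0.1, 0, 0], [1, -1, -10, 0, 0, 0, 0], [1, 0, -7, 0, 0, 0, 0], [1, 0, 0, 0, 0, 0, 0]]]}}

```text
time: 16.55
tcp_pos: [434.2, -135.2, 155.2]
eef_rot: [-0.11, 0.732, 0.664, 0.1]
force: [-1.8, 5.1, 5.0]
width: 0.006
grip_force: 3.2
```

```bash
python3 sp.py
```

```text
[ 434.2 -135.2  155.2] [-1.8  5.1  5. ]
[([259, 35, 52, 29, 932], [287.0, 44.8])]
dark rows [76, 77, 78, 79, 80, 81, 82, 83, 84, 85, 86, 87, 88]
pad y 24.4 collar y -2.1
```

Call:
{"method": "drive_tool", "body": {"moves": [[[1, 0, -4, 0, 0, 0, 0], [1, 0, 0, 0, 0, 0, 0]]]}}

```text
time: 16.85
tcp_pos: [434.0, -138.5, 155.4]
eef_rot: [-0.111, 0.732, 0.665, 0.1]
force: [-2.7, 6.3, 8.0]
width: 0.009
grip_force: 4.1
```

```bash
python3 sp.py
```

```text
[ 434.  -138.5  155.4] [-2.7  6.3  8. ]
[([259, 31, 52, 31, 944], [287.5, 40.9])]
dark rows [70, 71, 72, 73, 74, 75, 76, 77, 78, 79, 80, 81, 82, 83]
pad y 24.3 collar y -0.8
```

Call:
{"method": "drive_tool", "body": {"moves": [[[1, 0, -4, 0, 0, 0, 0], [1, 0, 0, 0, 0, 0, 0]]]}}

```text
time: 17.15
tcp_pos: [433.9, -142.3, 155.3]
eef_rot: [-0.111, 0.732, 0.665, 0.1]
force: [-3.7, 7.1, 8.7]
width: 0.004
grip_force: 4.5
```

```bash
python3 sp.py
```

```text
[ 433.9 -142.3  155.3] [-3.7  7.1  8.7]
[([259, 26, 52, 32, 1001], [287.3, 36.3])]
dark rows [64, 65, 66, 67, 68, 69, 70, 71, 72, 73, 74, 75, 76, 77]
pad y 24.1 collar y 0.1
```

Call:
{"method": "drive_tool", "body": {"moves": [[[1, 0, -4, 0, 0, 0, 0], [1, 0, 0, 0, 0, 0, 0]]]}}

```text
time: 17.45
tcp_pos: [433.7, -146.2, 155.2]
eef_rot: [-0.111, 0.732, 0.665, 0.1]
force: [-2.9, 7.6, 8.3]
width: 0.005
grip_force: 4.6
```

```bash
python3 sp.py
```

```text
[ 433.7 -146.2  155.2] [-2.9  7.6  8.3]
[([259, 21, 52, 32, 1056], [287.2, 31.5])]
dark rows [58, 59, 60, 61, 62, 63, 64, 65, 66, 67, 68, 69, 70]
pad y 23.9 collar y 1.3
```

Call:
{"method": "drive_tool", "body": {"moves": [[[1, 0, -4, 0, 0, 0, 0], [1, 0, 0, 0, 0, 0, 0]]]}}

```text
time: 17.75
tcp_pos: [433.4, -149.7, 154.9]
eef_rot: [-0.112, 0.732, 0.665, 0.1]
force: [-4.3, 8.7, 8.1]
width: 0.005
grip_force: 5.4
```

```bash
python3 sp.py
```

```text
[ 433.4 -149.7  154.9] [-4.3  8.7  8.1]
[([259, 16, 52, 33, 1071], [287.1, 27.5])]
dark rows [54, 55, 56, 57, 58, 59, 60, 61, 62, 63, 64, 65]
pad y 23.6 collar y 1.5
```

Squeeze is about 5–6 mm near the stop, too close to the lower limit. Letting go keeps part of the advance, so one more pull can be set mid-range.

Call:
{"method": "drive_tool", "body": {"moves": [[[1, 0, 15, 0, 0, 0, 0], [1, 1, 17, 0, 0, 0, 0], [1, 0, 0, 0, 0, 0, 0], [1, 0, 0, 0, 0, 0, 0]]]}}

```text
time: 18.3
tcp_pos: [435.2, -118.9, 154.6]
eef_rot: [-0.11, 0.732, 0.665, 0.1]
force: [0.8, 0.5, -0.5]
width: 0.006
grip_force: 0.0
```

```bash
python3 sp.py
```

```text
[ 435.2 -118.9  154.6] [ 0.8  0.5 -0.5]
[([260, 57, 52, 21, 760], [286.4, 64.0])]
dark rows [83, 84, 97, 98, 99, 100, 101, 102, 103, 104, 105, 106, 107, 108]
pad y 25.6 collar y 0.1
```

Call:
{"method": "drive_tool", "body": {"moves": [[[1, -1, -10, 0, 0, 0, 0], [1, 0, -8, 0, 0, 0, 0], [1, 0, 0, 0, 0, 0, 0]]]}}

```text
time: 18.73
tcp_pos: [434.7, -136.5, 156.0]
eef_rot: [-0.111, 0.732, 0.665, 0.102]
force: [-1.2, 8.5, 9.4]
width: 0.008
grip_force: 5.4
```

```bash
python3 sp.py
```

```text
[ 434.7 -136.5  156. ] [-1.2  8.5  9.4]
[([258, 35, 53, 27, 984], [285.9, 44.6])]
dark rows [72, 73, 74, 75, 76, 77, 78, 79, 80, 81, 82, 83, 84]
pad y 24.3 collar y 0.7
```

Call:
{"method": "drive_tool", "body": {"moves": [[[1, 0, -5, 0, 0, 0, 0], [1, 0, 0, 0, 0, 0, 0]]]}}

```text
time: 19.02
tcp_pos: [434.5, -141.2, 156.0]
eef_rot: [-0.111, 0.732, 0.665, 0.102]
force: [-2.5, 9.0, 12.5]
width: 0.006
grip_force: 5.6
```

```bash
python3 sp.py
```

```text
[ 434.5 -141.2  156. ] [-2.5  9.  12.5]
[([258, 29, 52, 31, 1011], [285.9, 39.0])]
dark rows [65, 66, 67, 68, 69, 70, 71, 72, 73, 74, 75, 76]
pad y 24.0 collar y 2.0
```

Call:
{"method": "drive_tool", "body": {"moves": [[[1, 0, -4, 0, 0, 0, 0], [1, 0, 0, 0, 0, 0, 0], [1, 0, 0, 0, 0, 0, 0]]]}}

```text
time: 19.45
tcp_pos: [434.3, -145.0, 155.8]
eef_rot: [-0.112, 0.732, 0.665, 0.101]
force: [-4.1, 8.5, 11.1]
width: 0.006
grip_force: 5.6
```

```bash
python3 sp.py; python3 - <<'E'
from h import *
a=np.load('w6.npz')['f'] if 0 else cv2.imread('pics/w6.png')[:,:,::-1]
c=np.load('wl.npz')['f']
f=np.hstack([cv2.resize(x[0:130,225:345],None,fx=3.2,fy=3.2) for x in (a,c)]); save('w7.png',f)
E
```

```text
[ 434.3 -145.   155.8] [-4.1  8.5 11.1]
[([258, 24, 52, 32, 1059], [285.6, 34.5])]
dark rows [61, 62, 63, 64, 65, 66, 67, 68, 69, 70]
pad y 23.6 collar y 2.1
```

View pics/w7.png

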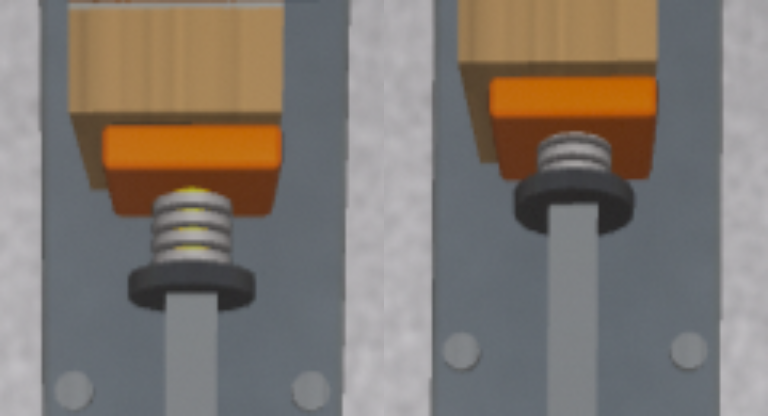

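The picture compares the free spring (left, collar at y≈285) with the current one (right, collar at y≈203, overlapping the pad). Spring length has gone from about 75 to 40 px, which is roughly half squeezed (7–8.5 mm), and the block sits upright. I'll make a quick check of the lamp position, then hand in.

```bash
python3 - <<'E'
from m import *
d=np.load("w2.npz"); print(proj(d["K"],d["R"],d["t"],(506,48,170)))
f,K,R,t=cam("scene"); print(proj(K,R,t,(506,48,222)))
for b in blobs(f,(5,190,70),(22,255,255),10)[0]: print(b,onz(K,R,t,*b[1],222).round(1))
E
```

```text
[354.33094577  -5.82176793]
[294.3345848  191.20436839]
```

```bash
python3 - <<'E'
from m import *
f,K,R,t=cam("scene")
for b in blobs(f,(3,130,60),(22,255,255),10)[0]:
    if 240<b[1][0]<340 and 140<b[1][1]<260: print(b,onz(K,R,t,*b[1],222).round(1))
s=bot.read_state();print(np.round(s["tcp_pos"],1),np.round(s["force"],1))
E
```

```text
([257, 141, 11, 6, 24], [261.4, 143.7]) [ 415.1 -194.2  222. ]
([293, 185, 3, 14, 42], [294.0, 191.5]) [507.6  48.3 222. ]
([297, 223, 7, 12, 31], [299.0, 227.5]) [599.  163.2 222. ]
[ 434.3 -145.   155.8] [-2.   8.9 11.7]
```

The stalk is at (508, 48), about 60 mm from the block, and the trigger force is steady. Handing in.

```bash
python3 -c "
from station import bot
print(bot.finish_job())"
```

```text
the job is handed in; nothing more can be done
None
```

I handed the job in with the lamp head about 60 mm from the block and the trigger still held pulled. The pad presses the block against the fixed jaw with its spring about half squeezed (7–8.5 mm, estimated from the wrist camera), and no verdict was returned.

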